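# Lay out the bench for a urine culture

### The arm

A 6-joint arm with a two-finger parallel gripper is mounted at the origin on a cart in front of the work surface, level with it; the furniture and walls round the work are solid. World frame = base frame: x ahead of the robot, y to its left, z up, the work surface at z = 0. Lengths are in mm, angles in rad, forces in N, time in s.
With the tool pointing down it reaches from about 400 to 825 mm from the base axis. Payload 7 kg.
Tool frame: the origin (TCP) lies at the very end of the fingers, on their centre line; the grasp point (between the pads) lies 19 mm behind it; z points along the fingers, y is the direction in which the jaws open and shut (so a half turn about z gives the same grasp; the last joint's range is limited). The gripper opens to 88 mm and grips with 3 to 60 N. Pads are 19 mm wide; open, the fingers measure 130 mm over their backs; the gripper's body (78 mm by 193 mm) begins 47 mm behind the grasp point.
Start: joints at [-1.02, 0.359, 0.012, 0, -1.224, -0.288], TCP at [175.329, -651.809, 226.561] pointing down, gripper open.
Joint ranges: [-3.07, 3.07], [-1.43, 2.12], [-1.02, 1.25], [-3.03, 1.67], [-3.05, -0], [-3.03, 3.03]. Speed limits (rad/s): [2.39, 2.39, 3.01, 3.14, 3.14, 3.14].

### API

Orientations are given as a unit quaternion [x, y, z, w].
In Python, from plant import bot gives the robot as it stands. Calls block until the motion is done:
- bot.move_ptp(position, orientation): joint-space move of the TCP to a pose.
- bot.line_to(position, velocity=150, ori=None): straight line of the TCP; ori=None keeps the orientation; velocity is the mean speed in mm/s.
- bot.move_joints(angles): joint-space move.
- bot.move_gripper(opening, force=None): finger opening in mm; force is the grip in N (None keeps the last); returns when the fingers have stopped.
- bot.pause(seconds).
- bot.solve_ik(position, orientation): joint angles nearest the present ones, or None.
- bot.read_state(): the state.
- bot.camera(name): name is "scene" or "top"; returns the picture (400x640x3 uint8, red, green, blue); there is no depth.
- bot.get_calibration(name): a dict with "fx", "fy", "cx", "cy" (pixels), "distortion" ([k1, k2, p1, p2, k3] as OpenCV has them; the pictures are not rectified), "view" (4x4, takes a point from world to camera coordinates). Camera axes: x right, y up, looking along -z (the intrinsics and any distortion apply to the point x, -y, -z); pixel columns grow to the right and rows downward; lengths in mm; the calibration is good to about 2 mm. A picture is of the moment at which its call begins. get_calibration takes no time and is no camera call.
A pose or a line that the arm cannot do raises bot.Unreachable and nothing moves.
- bot.close_job(): hands the job in, once; it reports no verdict.
The state is a dict: "t": time; "joint_pos": joint angles; "qvel": joint speeds; "tau": joint torques, N m; "tcp_pos": TCP position; "eef_rot": TCP orientation; "contact_force": force on the tool from outside, world axes, zero at the start; "moment": the same for the moment, N m; "width": finger opening in mm.
Only numpy, scipy, OpenCV 4.12 (cv2) and the standard library are available. Lean on these libraries where they do the work, as an engineer would, in place of code of your own. Each camera call takes 0.05 s, during which the arm holds its last target.

### The job

Lay out the bench for plating a urine culture: stand the yellow-lidded and the white-lidded cup in the cup holders with the matching collars, lay the red and the tan culture dish in the dish stands with the matching collars, and lay the forceps along their rest, in both notches and centred lengthwise. Everything must sit fully home, level and released. Keep the cups and dishes upright all the way, and set things down gently instead of dropping them.

Things in the scene. Friction and masses are not known exactly. Their poses are not given: they have to be found in the camera images.
- yellow_cup_center (a point): screw-lidded plastic specimen cup with a yellow lid, standing upright; lid 55 mm across (top 12 mm), body 49 mm across, 66 mm tall, 15 to 55 g. This point is its centre, 33 mm above its underside; z is up its axis. Take it from above across the lid
- white_cup_center (a point): screw-lidded plastic specimen cup with a white lid, standing upright; lid 55 mm across (top 12 mm), body 49 mm across, 66 mm tall, 15 to 55 g. This point is its centre, 33 mm above its underside; z is up its axis. Take it from above across the lid
- red_dish_center (a point): closed round culture dish under a clear lid, filled brick-red, 64 mm across at the lid (upper 10 mm), 60 mm at the foot, 16 mm tall, 20 to 35 g, lying flat, lid fixed. This point is its centre, 8 mm above its underside; z is up its axis. Take it from above across the diameter, by the upper half
- tan_dish_center (a point): closed round culture dish under a clear lid, filled tan-brown, 64 mm across at the lid (upper 10 mm), 60 mm at the foot, 16 mm tall, 20 to 35 g, lying flat, lid fixed. This point is its centre, 8 mm above its underside; z is up its axis. Take it from above across the diameter, by the upper half
- forceps_center (a point): steel forceps lying on their side, 126 mm long along their own y, 17 mm wide (x) at the middle, 9 mm high, 18 to 31 g. This point is their centre, 4.5 mm above the underside. Take them from above at the middle, across their width
- yellow_well: dark grey round block with a yellow collar: holder of the yellow-lidded cup. Fixed, 84 mm across, 22 mm high. Tapered round pocket, 70 mm across at the rim (22 mm above the worktop), 54 mm at its flat floor (6 mm above the worktop). Origin: centre of the underside, on the worktop; z up. A cup home in it has its centre 39 mm above the worktop
- white_well: dark grey round block with a white collar: holder of the white-lidded cup. Fixed, 84 mm across, 22 mm high. Tapered round pocket, 70 mm across at the rim (22 mm above the worktop), 54 mm at its flat floor (6 mm above the worktop). Origin: centre of the underside, on the worktop; z up. A cup home in it has its centre 39 mm above the worktop
- red_nest: low dark grey round stand with a red collar, for the red dish. Fixed, 90 mm across, 15 mm high. Tapered round pocket, 77 mm across at the rim (15 mm above the worktop), 66 mm at its flat floor (10 mm above the worktop). Origin: centre of the underside, on the worktop; z up. A dish home in it has its centre 18 mm above the worktop, its top 11 mm above the rim
- tan_nest: low dark grey round stand with a tan collar, for the tan dish. Fixed, 90 mm across, 15 mm high. Tapered round pocket, 77 mm across at the rim (15 mm above the worktop), 66 mm at its flat floor (10 mm above the worktop). Origin: centre of the underside, on the worktop; z up. A dish home in it has its centre 18 mm above the worktop, its top 11 mm above the rim
- forceps_rest: steel plate 56 (x) by 120 mm (y), 4 mm thick, with two white notched saddles at y = -42 and +42 mm, 12 mm thick, 25 mm high, 50 mm wide. Fixed. Forceps lie along its y in both notches, either way round; notch floor 14 mm above the worktop, 22 mm wide, mouth 36 mm. The 72 mm between the saddles is open for fingers. Origin: underside centre, on the worktop. Forceps home: centre at 18.5 mm
Mind the look-alikes: they are no part of the job. What is shaped like the part that bears red_dish_center but green or turquoise is not meant.

How it is judged:
By the outcome, as a careful person would: the job done as asked, in the order asked, and still so for the second after the job is handed in, with the robot touching nothing.
It also fails if it takes over 128 s, if anything falls off the work surface, if the arm or the gripper's body presses on something with over 40 N, if the wrist force passes 120 N, or if a joint passes its speed limit or range.

## Working session

There is one attempt and no reset: what is moved stays moved. The work goes in short steps, each a Python script; the robot and the scene stay as the last script left them, time stands still between calls to the robot, and variables do not carry over. Pictures are saved under pics/ and viewed, and the job is handed in when it is done.

```bash
ls; mkdir -p pics
python3 - <<'E'
from plant import bot
import cv2,numpy as np
for n in("scene","top"):
    im=bot.camera(n); cv2.imwrite(f"pics/{n}0.png",im[:,:,::-1]); c=bot.get_calibration(n); print(n,c)
    V=np.array(c['view']);print("cam pos",-V[:3,:3].T@V[:3,3])
s=bot.read_state();print(s)
E
```

```text
pics
scene {'fx': 438.70542990986866, 'fy': 438.70542990986866, 'cx': 320.3016755392308, 'cy': 203.65368491569507, 'distortion': array([-0.0709913,  0.       ,  0.       ,  0.       ,  0.       ]), 'view': array([[ 4.83750643e-01, -8.75173053e-01,  7.57911877e-03,
        -3.05909333e+02],
       [ 3.82592428e-01,  2.19250109e-01,  8.97525723e-01,
        -2.37448061e+02],
       [-7.87152050e-01, -4.31278932e-01,  4.40896964e-01,
        -8.20164395e+02],
       [ 0.00000000e+00,  0.00000000e+00,  0.00000000e+00,
         1.00000000e+00]])}
cam pos [-406.76441805 -569.38271613  577.04225782]
top {'fx': 426.51306116190347, 'fy': 426.51306116190347, 'cx': 316.91357254854313, 'cy': 204.13267951338455, 'distortion': array([-0.09029087,  0.        ,  0.        ,  0.        ,  0.        ]), 'view': array([[ 2.47862854e-02, -9.99689287e-01, -2.63989208e-03,
        -4.67530657e+01],
       [ 9.97626790e-01,  2.45652916e-02,  6.43221118e-02,
        -5.56260931e+02],
       [-6.42372764e-02, -4.22793328e-03,  9.97925697e-01,
        -1.47681864e+03],
       [ 0.00000000e+00,  0.00000000e+00,  0.00000000e+00,
         1.00000000e+00]])}
cam pos [ 461.2328345   -39.31771762 1509.41172728]
{'t': 0.1, 'joint_pos': array([-1.01991937e+00,  3.59342617e-01,  1.11812115e-02, -2.93936443e-04,
       -1.22408986e+00, -2.88112234e-01]), 'qvel': array([ 7.24855359e-05, -3.89457566e-03,  2.68082532e-03,  1.25001521e-03,
       -1.75289461e-03, -1.00921555e-03]), 'tau': array([ 5.67482020e-04, -5.84165812e+01,  2.93747592e+01,  7.01534808e+00,
        1.01693082e-02, -7.68873792e-05]), 'tcp_pos': array([ 175.20648569, -651.43363234,  225.71468555]), 'eef_rot': array([-1.30955072e-01,  9.91388027e-01,  7.20677492e-04, -1.70092231e-04]), 'contact_force': array([-0.47100709, -0.16092811,  0.35160367]), 'moment': array([ 0.0074684 , -0.01418106,  0.04111572]), 'width': 87.73290126299007}
```

View pics/top0.png

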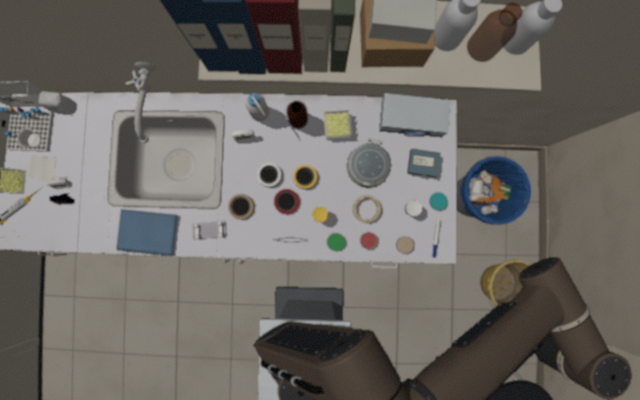

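View pics/scene0.png

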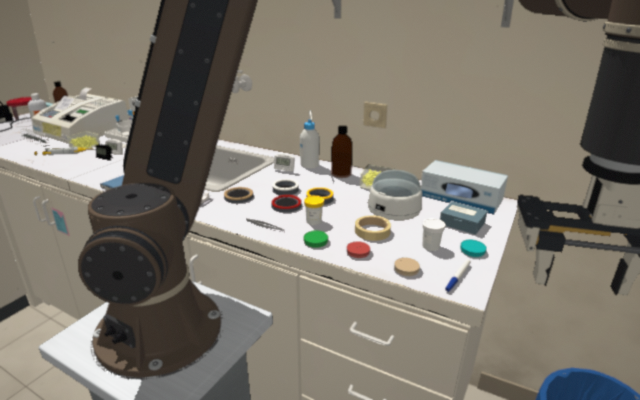

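Run:
```python
import cv2
im=cv2.imread("pics/top0.png")[140:265,185:460]
im=cv2.resize(im,None,fx=2.9,fy=2.9,interpolation=cv2.INTER_CUBIC)
im=cv2.convertScaleAbs(im,alpha=1.3); cv2.imwrite("pics/top0c.png",im)
im=cv2.imread("pics/scene0.png")[160:300,195:500]
im=cv2.resize(im,None,fx=2.6,fy=2.6,interpolation=cv2.INTER_CUBIC); cv2.imwrite("pics/scene0c.png",im)
```

```text
(no output)
```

View pics/top0c.png

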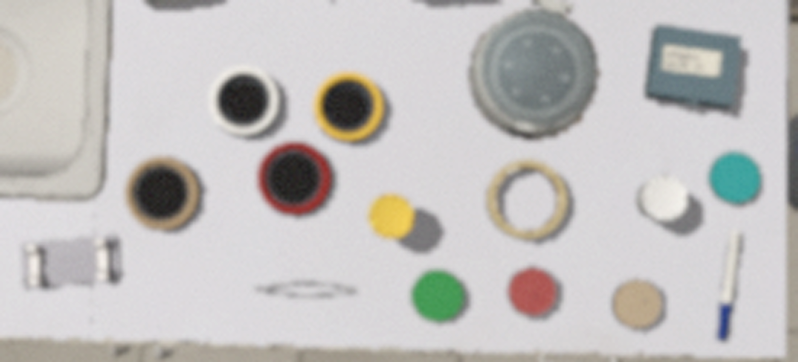

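View pics/scene0c.png

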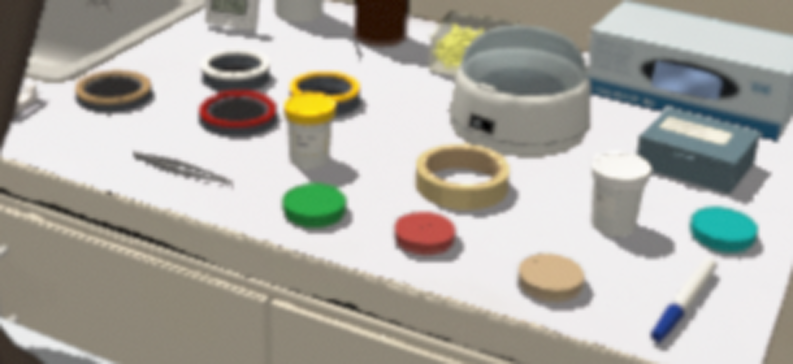

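```bash
cat > h.py <<'E'
import cv2,numpy as np
from plant import bot
CAL={n:bot.get_calibration(n) for n in("scene","top")}
def ray(n,uv,z):
    c=CAL[n];K=np.array([[c['fx'],0,c['cx']],[0,c['fy'],c['cy']],[0,0,1]])
    uv=np.asarray(uv,float).reshape(-1,1,2)
    p=cv2.undistortPoints(uv,K,np.array(c['distortion'])).reshape(-1,2)
    d=np.c_[p[:,0],-p[:,1],-np.ones(len(p))]
    V=np.array(c['view']);R=V[:3,:3];o=-R.T@V[:3,3];d=d@R
    return (o+d*((z-o[2])/d[:,2])[:,None])[:,:2]
def proj(n,P):
    c=CAL[n];K=np.array([[c['fx'],0,c['cx']],[0,c['fy'],c['cy']],[0,0,1]])
    V=np.array(c['view']);q=V[:3,:3]@np.asarray(P,float)+V[:3,3]
    return cv2.projectPoints(np.array([[q[0],-q[1],-q[2]]]),np.zeros(3),np.zeros(3),K,np.array(c['distortion']))[0].ravel()
def masks(im):
    h=cv2.cvtColor(im,cv2.COLOR_RGB2HSV);return h
E
python3 - <<'E'
from h import *
for n in("top","scene"):
    im=cv2.imread(f"pics/{n}0.png")[:,:,::-1].copy();h=cv2.cvtColor(im,cv2.COLOR_RGB2HSV)
    L={"top":[("ycup",320,215,66),("wcup",414,209,66),("rd",369,241,16),("td",404,244,16),("yw",305,177,22),("ww",269,175,22),("rn",287,202,15),("tn",241,206,15),("fr",209,231,4),("fo",291,239,4.5)],
     "scene":[("ycup",314,201,66),("wcup",433,226,66),("rd",358,249,16),("td",407,266,16),("yw",320,195,22),("ww",286,186,22),("rn",286,203,15),("tn",238,194,15)]}[n]
    for k,u,v,z in L: print(n,k,ray(n,[u,v],z)[0].round(1),"hsv",h[v-1:v+2,u-1:u+2].reshape(-1,3).mean(0).round())
h0=cv2.cvtColor(cv2.imread("pics/top0.png"),cv2.COLOR_BGR2HSV)
print(h0[202,274:302].tolist());print(h0[206,226:256].tolist());print(h0[175,254:286].tolist());print(h0[209,402:428].tolist())
print(h0[220:245,291].tolist())
E
```

```text
top ycup [517.5 -44.6] hsv [ 23. 161. 180.]
top wcup [ 545.7 -363.9] hsv [ 20.   9. 179.]
top rd [ 432.8 -218.2] hsv [  1. 129. 131.]
top td [ 425.  -341.3] hsv [ 17.  65. 145.]
top yw [651.4  11.2] hsv [64. 28. 31.]
top ww [655.5 138. ] hsv [83. 24. 31.]
top rn [562.3  72.3] hsv [52. 37. 31.]
top tn [544.3 234.1] hsv [43. 20. 32.]
top fr [453.3 347.3] hsv [148.   7. 142.]
top fo [432.9  55.2] hsv [154.   3. 155.]
scene ycup [511.3 -47.1] hsv [ 27. 233. 250.]
scene wcup [ 533.8 -364.8] hsv [ 23.   5. 249.]
scene rd [ 423.7 -218.7] hsv [  2. 157. 193.]
scene td [ 412.4 -345.7] hsv [ 17.  86. 212.]
scene yw [635.1   2.7] hsv [ 20. 105.  98.]
scene ww [640.3 127. ] hsv [41. 15. 79.]
scene rn [550.8  69.2] hsv [23. 18. 46.]
scene tn [530.5 229.7] hsv [12. 20. 46.]
[[1, 78, 134], [1, 140, 106], [179, 123, 81], [2, 55, 60], [162, 30, 42], [8, 32, 32], [23, 30, 34], [0, 0, 29], [30, 26, 30], [15, 17, 30], [150, 20, 25], [30, 17, 30], [20, 26, 30], [160, 26, 29], [30, 41, 31], [120, 9, 30], [45, 18, 29], [30, 9, 30], [0, 28, 27], [15, 28, 36], [0, 49, 52], [179, 94, 81], [1, 141, 105], [1, 1
[... 992 characters left out ...]
2], [30, 8, 130], [18, 9, 142], [17, 11, 162], [20, 9, 170], [20, 9, 173], [17, 10, 175], [17, 10, 177], [20, 9, 178], [21, 10, 178], [18, 7, 178], [25, 9, 180], [15, 8, 181], [15, 8, 183], [20, 8, 183], [21, 10, 186], [24, 7, 181], [18, 8, 161], [20, 6, 124], [0, 3, 99], [135, 5, 105], [135, 4, 118], [135, 4, 139], [140, 5, 159]]
[[150, 3, 168], [0, 3, 170], [160, 5, 169], [150, 3, 168], [150, 3, 168], [140, 5, 169], [150, 3, 169], [150, 3, 167], [165, 3, 168], [140, 5, 169], [150, 3, 167], [150, 3, 168], [150, 2, 168], [165, 3, 168], [140, 5, 169], [120, 2, 166], [165, 3, 154], [0, 2, 137], [150, 2, 140], [165, 3, 160], [165, 3, 164], [165, 3, 155], [0, 2, 153], [0, 2, 162], [150, 3, 168]]
```

```bash
cat >> h.py <<'E'
# hue lo,hi, smin, vmin
COL={"y":(18,32,90,70),"w":(8,32,5,115),"r":(170,6,80,65),"t":(10,24,28,60)}
def blob(im,n,key,uv,z,rad,hole=False):
    h=cv2.cvtColor(im,cv2.COLOR_RGB2HSV).astype(int);lo,hi,s,v=COL[key]
    H=h[...,0];m=((H>=lo)&(H<=hi)) if lo<hi else ((H>=lo)|(H<=hi))
    m&=(h[...,1]>=s)&(h[...,2]>=v)
    yy,xx=np.mgrid[:400,:640];m&=np.hypot(xx-uv[0],yy-uv[1])<rad
    pts=cv2.findNonZero(m.astype(np.uint8));
    nl,lab,st,_=cv2.connectedComponentsWithStats(m.astype(np.uint8),connectivity=8)
    keep=np.isin(lab,[i for i in range(1,nl) if st[i,4]>=12])
    hull=cv2.convexHull(cv2.findNonZero(keep.astype(np.uint8)))
    f=np.zeros((400,640),np.uint8);cv2.fillConvexPoly(f,hull,1)
    ys,xs=np.nonzero(f);W=ray(n,np.c_[xs,ys],z)
    c=W.mean(0);area_pts=len(xs)
    hw=ray(n,hull.reshape(-1,2),z);(cc,r)=cv2.minEnclosingCircle(hw.astype(np.float32))
    e=W.max(0)-W.min(0)
    return c.round(1),(xs.mean().round(1),ys.mean().round(1)),e.round(0),round(2*r)
TOP=[("ycup","y",320,215,66,12),("wcup","w",414,209,66,11),("rd","r",369,241,16,13),("td","t",404,244,16,13),("yw","y",305,177,22,17),("ww","w",269,175,22,17),("rn","r",287,202,15,18),("tn","t",241,206,15,18)]
SC=[("ycup","y",314,201,66,13),("wcup","w",433,226,66,16),("rd","r",358,249,16,18),("td","t",407,266,16,20),("yw","y",320,195,22,19),("ww","w",286,186,22,18),("rn","r",286,203,15,22),("tn","t",238,194,15,22)]
E
python3 - <<'E'
from h import *
for n,L in(("top",TOP),("scene",SC)):
    im=cv2.imread(f"pics/{n}0.png")[:,:,::-1].copy()
    for k,c,u,v,z,r in L: print(n,k,*blob(im,n,c,(u,v),z,r))
for n,s in (("top",(190,130,460,260)),):
    im=cv2.imread("pics/top0.png")
    a=cv2.resize(im[222:252,190:315],None,fx=6.4,fy=6.4,interpolation=cv2.INTER_NEAREST);cv2.imwrite("pics/fo.png",cv2.convertScaleAbs(a,alpha=1.3))
    b=cv2.resize(cv2.imread("pics/scene0.png")[170:280,190:340],None,fx=5,fy=5);cv2.imwrite("pics/fo2.png",b)
E
```

```text
top ycup [519.8 -43.5] (np.float64(319.7), np.float64(214.3)) [48. 51.] 53
top wcup [ 548.9 -361.8] (np.float64(413.4), np.float64(208.0)) [55. 58.] 60
top rd [ 435.6 -215.1] (np.float64(368.1), np.float64(240.2)) [49. 49.] 53
top td [ 423.1 -343.5] (np.float64(404.6), np.float64(244.6)) [53. 53.] 59
top yw [652.8  11.4] (np.float64(305.0), np.float64(176.6)) [82. 78.] 84
top ww [658.5 138.4] (np.float64(268.9), np.float64(174.1)) [86. 85.] 88
top rn [564.5  74.8] (np.float64(286.3), np.float64(201.4)) [82. 85.] 87
top tn [543.6 235.4] (np.float64(240.6), np.float64(206.2)) [85. 89.] 92
scene ycup [526.7 -39.7] (np.float64(314.4), np.float64(198.4)) [112.  81.] 117
scene wcup [ 516.5 -369.3] (np.float64(432.8), np.float64(229.7)) [118.  62.] 118
scene rd [ 422.8 -219. ] (np.float64(358.0), np.float64(249.3)) [72. 59.] 71
scene td [ 410.9 -345.2] (np.float64(406.6), np.float64(266.4)) [76. 61.] 76
scene yw [621.5   4.3] (np.float64(317.3), np.float64(196.7)) [145.  89.] 145
scene ww [678.9 154.6] (np.float64(285.3), np.float64(180.2)) [167. 130.] 177
scene rn [559.1  74.3] (np.float64(286.1), np.float64(201.6)) [104.  92.] 105
scene tn [536.  234.7] (np.float64(237.8), np.float64(193.1)) [102. 110.] 111
```

View pics/fo.png

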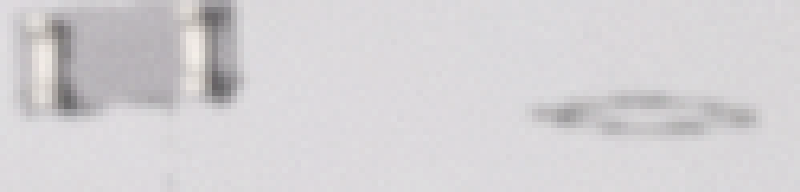

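View pics/fo2.png

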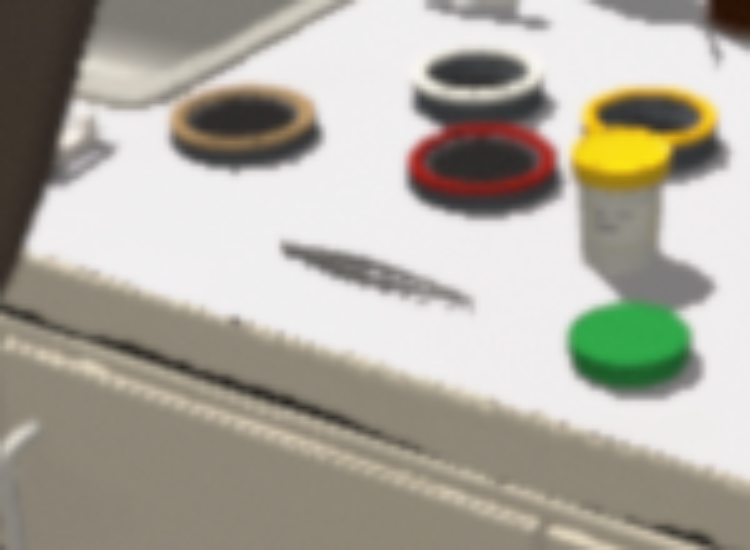

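Run:
```python
from h import *
im=cv2.imread("pics/top0.png");g=im.mean(2)
bg=np.median(g[222:252,240:265]);print(bg)
y0,x0=232,268;m=g[y0:248,x0:315]<bg-9
nl,lab,st,_=cv2.connectedComponentsWithStats(m.astype(np.uint8),connectivity=8)
ys,xs=np.nonzero(m);w=(bg-g[y0:248,x0:315])[m]
P=ray("top",np.c_[xs+x0,ys+y0],4.5)
for nm,ww in(("w",w),("u",np.ones_like(w))):
    c=np.average(P,axis=0,weights=ww);C=np.cov((P-c).T,aweights=ww);e,v=np.linalg.eigh(C);d=v[:,1]
    t=(P-c)@d;s=(P-c)@v[:,0];print(nm,len(P),c,"ang",np.degrees(np.arctan2(d[1],d[0])),"ext",t.min(),t.max(),s.min(),s.max(),"mid",c+d*(t.min()+t.max())/2)
(print(cv2.minAreaRect(P.astype(np.float32))))
# rest
for r in range(222,244): print(r,' '.join('%3d'%a for a in g[r,190:230]))
```

```text
168.66666666666666
w 192 [431.6013787   57.17421993] ang 90.34977751098589 ext -61.95519741500788 61.60700422269177 -12.008056057031208 12.649916832631435 mid [431.60244151  57.00012658]
u 192 [431.69694928  55.20707249] ang 90.03913381848136 ext -60.01204869616863 63.592336398128545 -11.980341801422053 12.693513787778446 mid [431.69572659  56.99721592]
((431.074462890625, 56.99730682373047), (24.595043182373047, 123.38065338134766), 1.466047763824463)
222 169 169 169 168 168 167 166 167 167 163 161 161 158 158 158 159 158 159 161 158 156 151 149 148 148 149 150 155 165 166 156 136 123 123 121 127 146 163 168 167
223 170 169 165 162 162 163 161 158 154 151 151 152 147 148 149 150 148 147 149 150 147 146 145 142 142 143 147 155 166 166 152 121  98  98 101 110 137 158 169 167
224 170 165 160 156 162 167 161 146 136 135 140 143 143 144 143 143 145 144 144 145 144 145 143 145 142 143 145 151 158 157 140 112  84  82  92 107 135 158 167 168
225 170 165 156 152 162 169 163 137 112 109 125 137 142 142 145 145 144 143 144 142 143 143 143 144 143 142 144 144 148 149 145 123  92  83  99 114 135
[... 2264 characters left out ...]
 168 168 168 168 164 162 165 167 168 168 169
240 169 170 168 163 157 161 164 164 161 155 150 150 156 156 160 164 167 169 170 170 170 169 169 168 169 167 164 167 169 169 168 169 167 169 169 168 168 168 169 169
241 170 169 169 168 168 168 169 170 168 167 167 165 166 167 169 169 169 171 169 170 171 169 169 170 169 168 167 168 169 169 169 169 169 168 170 167 169 168 167 168
242 170 169 170 168 169 170 170 169 169 169 168 170 169 170 169 171 169 170 169 170 169 169 169 169 169 169 167 169 168 169 168 168 169 169 169 168 168 169 169 169
243 168 170 170 169 171 169 168 169 170 169 169 170 170 169 169 170 169 169 170 171 170 169 169 168 169 166 165 167 168 169 169 170 168 169 169 168 168 168 169 168
```

Run:
```python
from h import *
im=cv2.imread("pics/top0.png");g=im.mean(2)
for r in range(215,243): print(r,'%5.1f'%g[r,195:198].mean(),'%5.1f'%g[r,218:221].mean())
# plate edges by half-level crossing per column
up=[];lo=[]
for c in range(202,216):
    col=g[:,c]; mid=(168.7+141)/2
    r=next(r for r in range(212,232) if col[r]<mid); up.append((c,r-1+(col[r-1]-mid)/(col[r-1]-col[r])))
    r=next(r for r in range(243,230,-1) if col[r]<mid); lo.append((c,r+(mid-col[r])/(col[r+1]-col[r])))
for e in(up,lo):
    e=np.array(e);W=ray("top",e,4);k=np.polyfit(W[:,1],W[:,0],1);print(e[:,1].round(1),"dx/dy",k[0],np.degrees(np.arctan(k[0])),"x at 347",np.polyval(k,347))
a,b=ray("top",[[196,230.7],[219.6,228.8]],20);print(a,b,(a+b)/2,np.linalg.norm(a-b),np.degrees(np.arctan((a-b)[0]/(a-b)[1])))
```

```text
215 170.2 168.4
216 170.6 168.9
217 170.3 168.1
218 169.9 167.9
219 171.1 166.9
220 171.1 165.4
221 170.3 162.6
222 167.0 162.6
223 161.1 161.8
224 158.6 151.8
225 156.3 147.4
226 146.9 159.3
227 143.9 171.4
228 158.8 173.2
229 171.6 172.6
230 175.6 172.3
231 174.9 170.2
232 174.7 163.3
233 172.4 159.8
234 166.9 166.8
235 162.3 169.2
236 164.1 161.8
237 163.2 159.3
238 152.0 165.4
239 153.1 168.0
240 163.3 169.0
241 169.1 169.3
242 169.8 168.6
[222.3 222.4 222.4 222.5 222.4 222.4 222.6 222.4 222.2 221.7 221.4 221.3
 221.4 221.4] dx/dy -0.12118414849895434 -6.9096476021234245 x at 347 485.30662824567014
[240.  239.9 239.7 239.3 238.6 238.  237.7 237.7 238.  238.3 238.3 238.4
 238.5 238.6] dx/dy -0.14481516574294376 -8.240014808334042 x at 347 426.33351326004066
[453.09594151 389.55747086] [462.06997018 305.93213651] [457.58295584 347.74480368] 84.10546793307978 -6.125102723078325
```

```bash
cat >> h.py <<'E'
def q(a):
    p=np.radians(a+90)/2;return [float(np.cos(p)),float(np.sin(p)),0.,0.]
def st(msg=""):
    s=bot.read_state();print(msg,"t%.1f"%s['t'],"tcp",s['tcp_pos'].round(1),"F",np.round(s['contact_force'],1),"w%.1f"%s['width'],"q",s['eef_rot'].round(3));return s
def pick(x,y,z,a,opening,force,zup,close):
    bot.move_gripper(opening,force)
    bot.move_ptp([x,y,zup],q(a));bot.line_to([x,y,z+20],200);bot.line_to([x,y,z],50)
    st("at");bot.move_gripper(close,force);s=st("closed");return s
def place(x,y,z,opening,force,zup,a=None,zmin=-3):
    # straight down, last stretch in small steps till contact
    bot.line_to([x,y,z+8],120);bot.pause(.2);f0=bot.read_state()['contact_force'][2]
    c=z+8
    while c>z+zmin:
        c-=1. if c>z+2 else .5
        bot.line_to([x,y,c],15);s=bot.read_state()
        if s['contact_force'][2]-f0>1.2: break
    bot.pause(.15);st("down %.1f f0 %.2f"%(c-z,f0));bot.move_gripper(opening,force);st("rel")
    bot.line_to([x,y,c+15],40);bot.line_to([x,y,zup],200)
E
python3 - <<'E'
from h import *
J=lambda p,a:bot.solve_ik(p,q(a))
for p,a in (([520,-43.5,42],90),([653,11,48],90),([549,-362,42],90),([658,138,48],90),([435,-216,8],90),([423,-343,8],90),([564,75,18],90),([544,235,18],90),([432,57,2],0),([456.5,347.5,16],6.2),([456.5,347.5,150],6.2)):
    j=J(p,a);print(p,None if j is None else np.round(j,2))
s=pick(520,-43.5,42,90,80,20,200,45)
bot.line_to([520,-43.5,140],150);st("up")
cv2.imwrite("pics/s1.png",bot.camera("scene")[:,:,::-1])
E
```

```text
[520, -43.5, 42] [ 0.29  0.31 -0.55  0.   -0.71 -1.86]
[653, 11, 48] [ 0.31  0.48 -0.25  0.   -0.85 -1.89]
[549, -362, 42] [-0.29  0.49 -0.24  0.   -0.84 -1.28]
[658, 138, 48] [ 0.5   0.5  -0.2   0.   -0.87 -2.07]
[435, -216, 8] [-0.05  0.32 -0.66  0.   -0.59 -1.52]
[423, -343, 8] [-0.32  0.39 -0.53  0.   -0.65 -1.25]
[564, 75, 18] [ 0.48  0.41 -0.47 -0.   -0.7  -2.05]
[544, 235, 18] [ 0.74  0.44 -0.41 -0.   -0.72 -2.31]
[432, 57, 2] [ 0.59  0.26 -0.78  0.   -0.53  2.55]
[456.5, 347.5, 16] [ 0.99  0.42 -0.46  0.   -0.7   2.26]
[456.5, 347.5, 150] [ 0.99  0.26 -0.32  0.   -0.99  2.26]
at t4.4 tcp [519.9 -43.5  41.8] F [ 0.7  0.3 -0.8] w80.2 q [-0.  1. -0. -0.]
closed t5.0 tcp [520.1 -43.4  42.1] F [0.  0.4 1.2] w54.3 q [-0.  1.  0.  0.]
up t5.8 tcp [519.3 -43.6 139.1] F [ 0.9 -0.8 -0.6] w53.9 q [ 0.     1.     0.    -0.001]
```

View pics/s1.png

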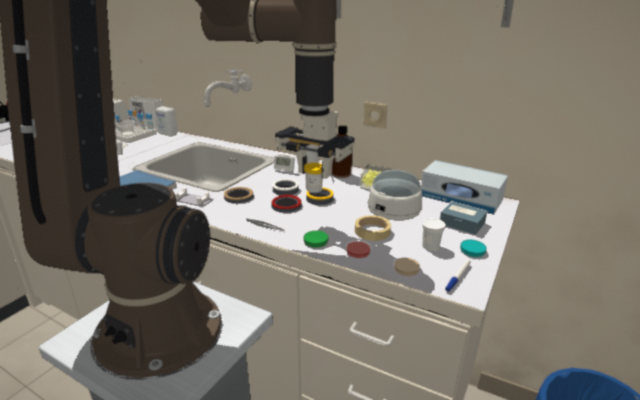

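```bash
python3 - <<'E'
s=open('h.py').read()
s=s.replace("f0=bot.read_state()['contact_force'][2]","f0=fz()").replace("bot.line_to([x,y,c],15);s=bot.read_state()\n        if s['contact_force'][2]-f0>1.2","bot.line_to([x,y,c],15)\n        if c<z+6 and fz()-f0>1.0")
s+='''
def fz():
    v=[]
    for _ in range(4): bot.pause(.02);v.append(bot.read_state()['contact_force'][2])
    return float(np.mean(v))
'''
open('h.py','w').write(s)
E
python3 - <<'E'
from h import *
bot.line_to([653,11,140],200)
place(653,11,48,74,20,190)
cv2.imwrite("pics/s2.png",cv2.resize(bot.camera("scene")[140:280,200:500,::-1],None,fx=2.6,fy=2.6));st()
cv2.imwrite("pics/t2.png",cv2.resize(bot.camera("top")[140:265,185:460,::-1],None,fx=2.9,fy=2.9))
E
```

```text
down 0.0 f0 -0.53 t11.0 tcp [653.1  11.   48.1] F [ 0.2 -0.7  1.5] w53.9 q [-0.  1.  0.  0.]
rel t11.6 tcp [653.  11.  48.] F [-0.2 -0.1  0.5] w74.1 q [ 0.  1. -0. -0.]
 t12.9 tcp [652.   10.9 188.1] F [-0.5  0.3  0.4] w73.7 q [ 0.     1.    -0.    -0.001]
```

View pics/s2.png

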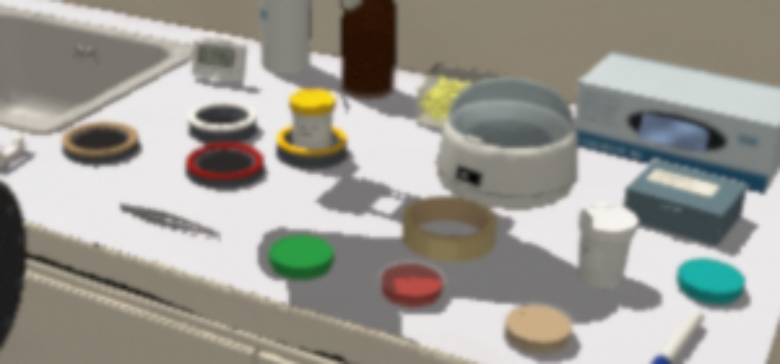

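View pics/t2.png

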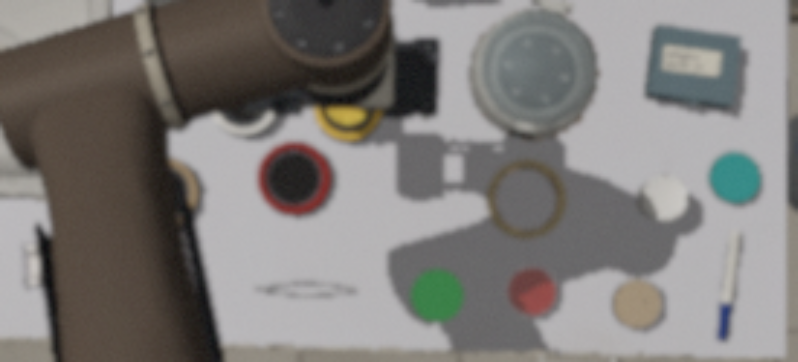

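Run:
```python
from h import *
pick(548.5,-362,42,90,80,20,200,45)
bot.line_to([548.5,-362,165],180);s=st("up")
assert 52<s['width']<57
bot.line_to([540,-100,165],250);bot.line_to([570,138,165],250);bot.line_to([658,138,165],200)
bot.line_to([658,138,70],150)
place(658,138,48,74,20,190)
cv2.imwrite("pics/s3.png",cv2.resize(bot.camera("scene")[140:280,200:500,::-1],None,fx=2.6,fy=2.6));st()
```

```text
at t16.2 tcp [ 548.4 -362.1   41.8] F [-0.2  0.1 -0.7] w80.0 q [-0.  1.  0. -0.]
closed t16.8 tcp [ 548.6 -362.    42.2] F [ 0.  -0.4  1.2] w53.8 q [-0.  1. -0.  0.]
up t17.6 tcp [ 547.8 -361.6  163.8] F [-0.1 -0.  -1.3] w54.0 q [ 0.     1.     0.001 -0.001]
down 0.5 f0 -0.21 t24.7 tcp [658.1 138.1  48.6] F [-0.5  1.4  2.8] w54.0 q [-0.  1.  0.  0.]
rel t25.3 tcp [658.  137.9  48.4] F [-0.2 -0.3  0.6] w73.9 q [ 0.  1. -0. -0.]
 t26.6 tcp [657.  137.7 188.1] F [-0.7  0.6 -0.7] w74.0 q [ 0.     1.    -0.    -0.001]
```

View pics/s3.png

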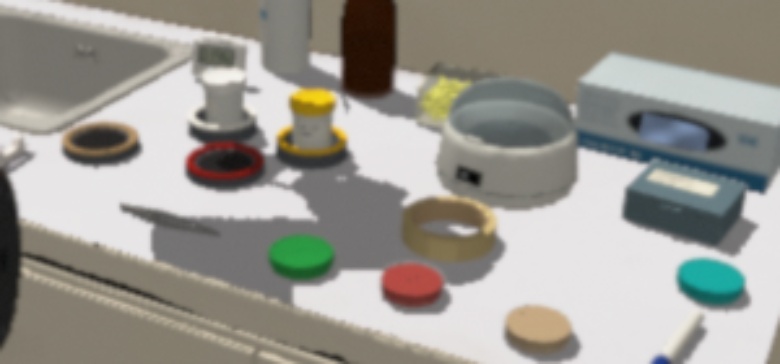

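Run:
```python
from h import *
s=pick(434.5,-215.5,7.5,90,80,15,160,55)
assert 60<s['width']<67
bot.line_to([434.5,-215.5,60],60);s=st("up")
bot.line_to([434.5,-215.5,120],150)
cv2.imwrite("pics/s4.png",cv2.resize(bot.camera("scene")[100:300,200:500,::-1],None,fx=2.6,fy=2.6))
bot.line_to([564.5,74.5,120],200);bot.line_to([564.5,74.5,40],120)
place(564.5,74.5,17.5,74,15,150,zmin=-2)
cv2.imwrite("pics/s5.png",cv2.resize(bot.camera("scene")[140:280,200:500,::-1],None,fx=2.6,fy=2.6));st()
```

```text
at t29.9 tcp [ 434.3 -215.5    7.3] F [-0.3 -0.2  0.6] w79.7 q [ 0.  1. -0. -0.]
closed t30.4 tcp [ 434.7 -215.5    7.7] F [-0.4  0.7  1.4] w63.3 q [-0.  1. -0.  0.]
up t31.4 tcp [ 434.2 -215.4   59.7] F [-0.1 -0.9  0.1] w62.9 q [ 0.  1.  0. -0.]
down 0.0 f0 0.23 t38.3 tcp [564.6  74.5  17.7] F [-1.4  0.3  4.2] w63.3 q [-0.  1.  0.  0.]
rel t38.7 tcp [564.5  74.5  17.4] F [-0.1  0.8 -0. ] w73.6 q [-0.  1. -0. -0.]
 t40.1 tcp [563.5  74.2 148.4] F [-0.5  0.  -0.7] w73.6 q [ 0.     1.    -0.    -0.001]
```

View pics/s4.png

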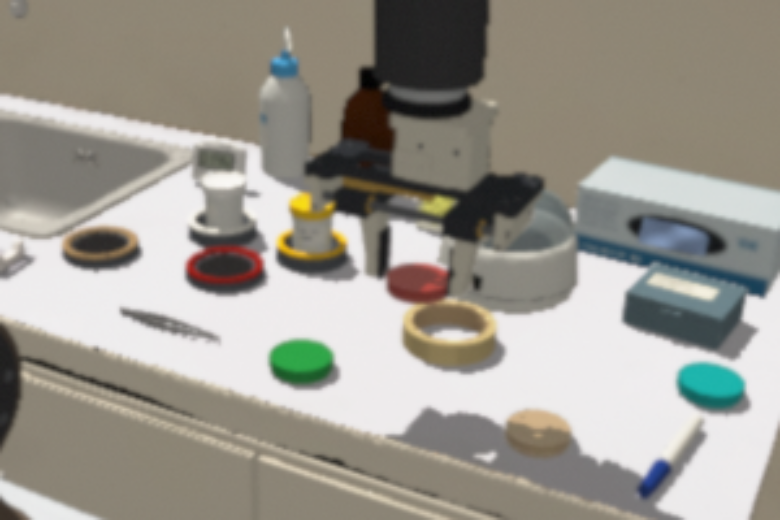

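View pics/s5.png

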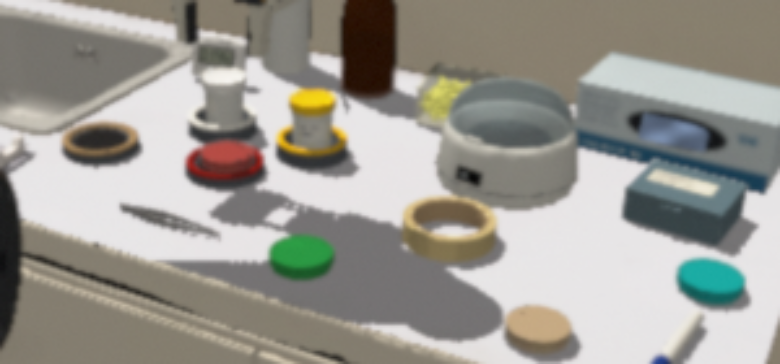

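Run:
```python
from h import *
s=pick(423,-343.3,7.5,90,80,15,160,55)
assert 60<s['width']<67
bot.line_to([423,-343.3,60],60);s=st("up")
bot.line_to([423,-343.3,120],150)
bot.line_to([544,235.2,120],250);bot.line_to([544,235.2,40],120)
st("mid");place(544,235.2,17.5,74,15,150,zmin=-2)
cv2.imwrite("pics/s6.png",cv2.resize(bot.camera("scene")[140:280,150:450,::-1],None,fx=2.6,fy=2.6));st()
```

```text
at t43.4 tcp [ 422.8 -343.3    7.3] F [ 0.4 -0.1 -0.7] w79.8 q [ 0.  1.  0. -0.]
closed t43.9 tcp [ 423.1 -343.4    7.7] F [-1.   0.3  1.7] w63.0 q [-0.  1. -0.  0.]
up t44.9 tcp [ 422.7 -343.2   59.6] F [ 0.4 -0.4  0.7] w63.0 q [ 0.  1.  0. -0.]
mid t48.8 tcp [544.4 235.4  40.6] F [ 0.8  0.  -0.3] w63.4 q [-0.  1.  0.  0.]
down 5.0 f0 -0.98 t50.3 tcp [544.  235.2  22.6] F [-0.6  0.8 -0.4] w63.2 q [-0.  1.  0.  0.]
rel t50.8 tcp [544.  235.2  22.5] F [ 0.5 -0.6 -1.3] w73.7 q [-0.  1.  0.  0.]
 t52.0 tcp [543.1 234.7 148.5] F [-1.2  0.8 -0.8] w73.9 q [ 0.     1.    -0.001 -0.001]
```

View pics/s6.png

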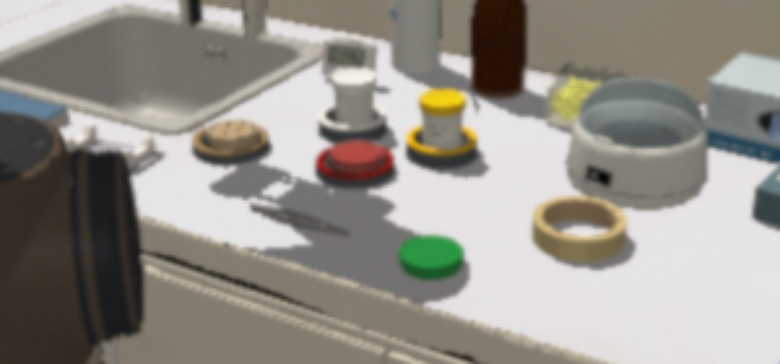

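```bash
python3 - <<'E'
s=open('h.py').read()
s=s.replace("if c<z+6 and fz()-f0>1.0","if c<z+2.5 and fz()-f0>1.5 and fz()-f0>1.5").replace("range(4)","range(6)")
open('h.py','w').write(s)
E
python3 - <<'E'
from h import *
a=180.3
s=pick(432,57.5,2.5,a,40,15,160,8)
print(s['joint_pos'].round(2))
bot.line_to([432,57.5,40],60);s=st("up")
im=bot.camera("scene");cv2.imwrite("pics/s7.png",cv2.resize(im[130:270,180:420,::-1],None,fx=3,fy=3))
im=bot.camera("top");cv2.imwrite("pics/t7.png",cv2.resize(im[150:265,185:395,::-1],None,fx=3.6,fy=3.6))
E
```

```text
at t55.7 tcp [431.9  57.4   2.3] F [-0.7  1.  -0.1] w39.7 q [ 0.709 -0.705 -0.     0.   ]
closed t56.3 tcp [432.1  57.6   2.6] F [-0.4  1.   1.7] w15.7 q [ 0.709 -0.705  0.    -0.   ]
[ 0.59  0.26 -0.78  0.   -0.53 -0.58]
up t57.0 tcp [431.8  57.4  39.9] F [-0.  -0.  -1.1] w15.8 q [ 0.709 -0.705 -0.     0.   ]
```

View pics/s7.png

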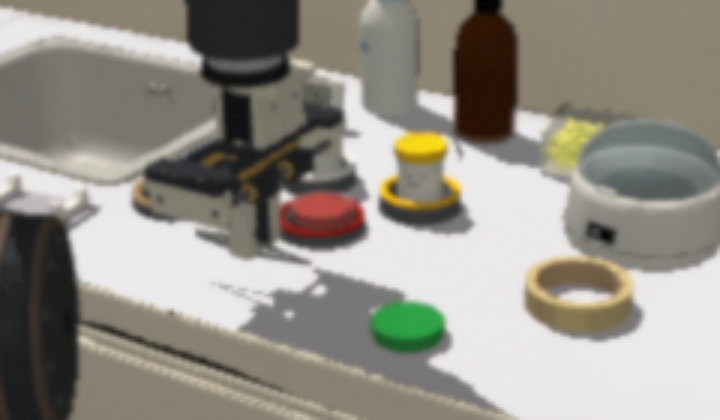

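View pics/t7.png

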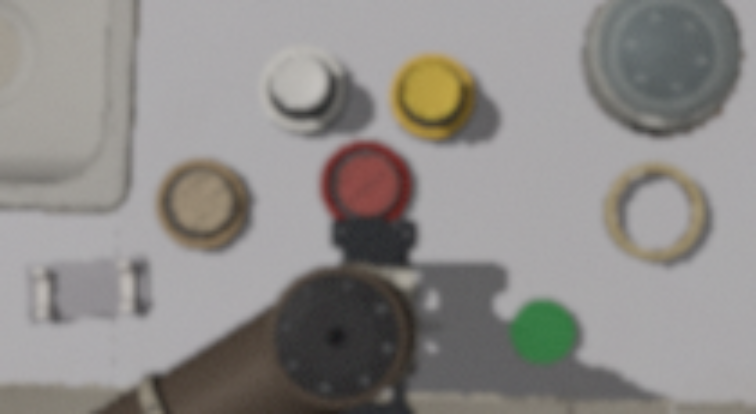

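Run:
```python
from h import *
x,y=456.5,347.8
bot.line_to([432,57.5,100],150);bot.line_to([x,y,100],200,q(186.3));bot.line_to([x,y,45],100);st("above")
im=bot.camera("top");cv2.imwrite("pics/t8.png",cv2.resize(im[200:260,170:260,::-1],None,fx=8,fy=8,interpolation=cv2.INTER_CUBIC))
```

```text
above t60.0 tcp [456.8 347.9  45.4] F [ 0.2 -1.   0.9] w15.8 q [ 0.745 -0.667  0.    -0.   ]
```

View pics/t8.png

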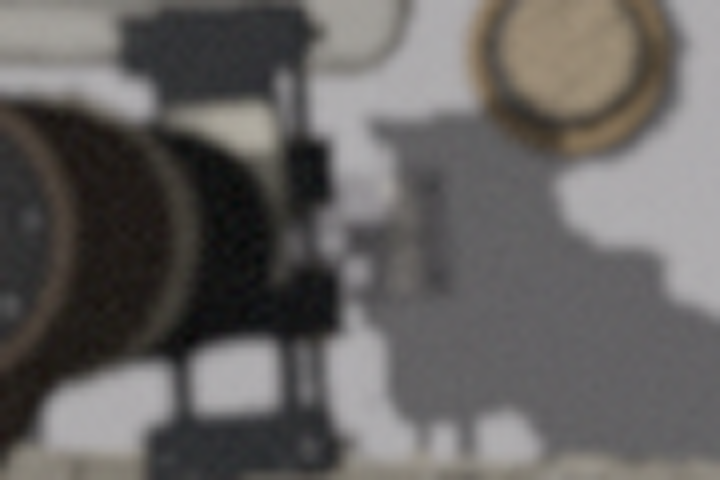

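Run:
```python
from h import *
x,y=456.5,347.8
place(x,y,16.5,40,15,150,zmin=-2)
bot.move_ptp([520,-150,220],q(90));st("end")
im=bot.camera("top");cv2.imwrite("pics/t9f.png",im[:,:,::-1]);cv2.imwrite("pics/t9.png",cv2.resize(im[160:260,180:330,::-1],None,fx=5.3,fy=5.3,interpolation=cv2.INTER_CUBIC))
im=bot.camera("scene");cv2.imwrite("pics/s9f.png",im[:,:,::-1]);cv2.imwrite("pics/s9.png",cv2.resize(im[150:250,160:340,::-1],None,fx=4.4,fy=4.4,interpolation=cv2.INTER_CUBIC))
```

```text
down 0.0 f0 -0.22 t63.9 tcp [456.6 347.9  16.7] F [-0.8 -0.3  4.7] w15.4 q [ 0.745 -0.667  0.    -0.   ]
rel t64.6 tcp [456.5 347.8  16.5] F [-0.6  1.1  0.7] w40.2 q [ 0.745 -0.667  0.     0.   ]
end t67.7 tcp [ 520.2 -149.3  219.8] F [ 0.3  0.7 -0.4] w40.0 q [-0.001  1.     0.    -0.   ]
```

View pics/t9.png

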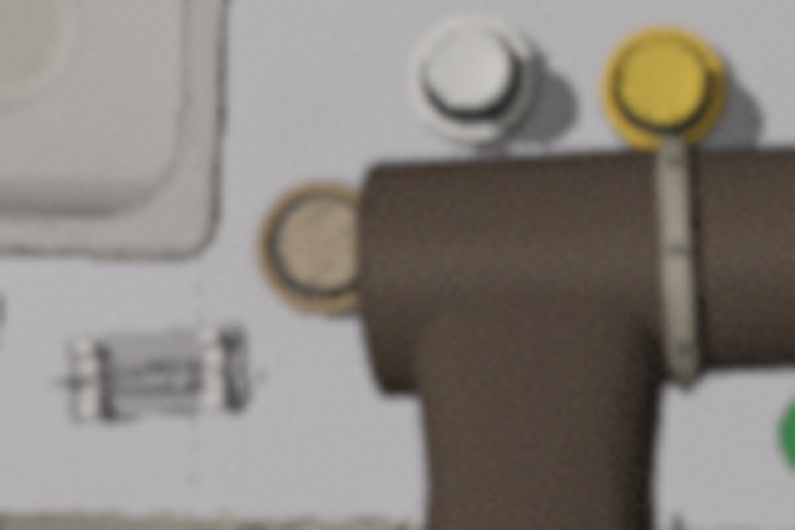

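View pics/s9.png

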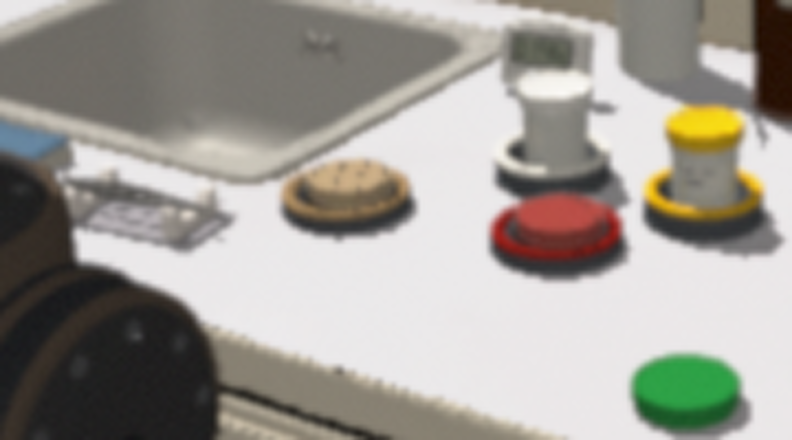

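Run:
```python
from h import *
g=cv2.imread("pics/t9f.png").mean(2);g0=cv2.imread("pics/top0.png").mean(2)
for r in range(226,238): print(r,' '.join('%3d'%a for a in g[r,184:236]))
print("diff");
for r in range(226,238): print(r,' '.join('%3d'%a for a in (g-g0)[r,184:236]))
for s in(-63,63):
    d=np.array([-.11,.994]);P=[456.5+s*d[0],347.6+s*d[1],18.5];print(s,proj("top",P))
```

```text
226 178 178 178 178 179 179 178 175 163 154 159 165 161 138 107  97 111 137 149 152 153 151 151 152 148 150 148 150 148 149 147 148 148 149 158 171 170 153 114 102 118 129 143 167 176 177 177 178 176 177 176 177
227 179 179 178 178 178 179 178 175 164 152 149 156 157 143 113  95 108 132 145 149 148 149 149 146 141 138 137 137 137 139 140 137 136 143 157 176 178 159 123 114 130 135 146 168 176 177 176 177 175 176 178 177
228 178 178 178 177 179 179 178 176 166 152 152 163 169 161 133 104 112 127 138 144 144 141 140 133 124 119 120 123 126 127 130 122 120 125 149 165 169 153 124 119 131 134 144 165 175 175 176 178 175 178 175 177
229 178 179 179 178 179 178 179 175 167 154 155 167 174 164 134 105 110 121 128 134 132 129 128 123 115 112 110 115 118 124 129 118 111 118 141 159 161 143 116 114 127 127 141 165 170 169 171 176 176 176 178 176
230 178 178 178 178 178 176 174 170 159 144 145 153 161 151 126  99 101 114 123 125 124 121 123 127 127 126 125 125 128 132 136 127 116 122 147 165 163 141 111 109 123 128 139 161 161 160 169 176 175 177 177 176
231 178 178 178 179 176 171 165 157 143 
[... 3355 characters left out ...]
7
235   7   8   7   9   9   8   9   6   7   4   6   5   8   8   8   4   0   2   1   2   2   2   3   4   1   4   0   3   3   1   3   3   3   7   8   9   8   7   3   9   7   8   8   7   7   9   8   7  10   8   7  10
236   8   9   8   8   8   9   7   9   8  10   8   9   9   9   9   4   7   5   8   7   9   9   9   8   8   7   8   7   7   4   5   8   8   8   9   8   6   7   6   5   4   5   8   8   8   7   8   8   7   8   7   8
237   8   8   9   8   7   7   9  11   9   7   9   8   6   8   6   5   7   5   9   9   8   9   8   9   8   8   8   6   5  10   6   7   7   8   6   9  10   8   8   8   6   6   9   9   9   9   7   8   7   9   9   8
-63 [225.6238854  228.57704018]
63 [190.30996883 231.53812475]
```

Run:
```python
from h import *
im=cv2.imread("pics/s9f.png");out=[]
for (x,y),(u,v) in (((544,235.3),(239,193)),((564.5,74.6),(287,203))):
    k=12;x0,y0=u-24,v-18;b=cv2.resize(im[y0:y0+36,x0:x0+48],None,fx=8,fy=8,interpolation=cv2.INTER_CUBIC)
    for z,r,c in ((26,32,(255,0,0)),(15,45,(0,255,0))):
        pts=np.array([(proj("scene",[x+r*np.cos(t),y+r*np.sin(t),z])-[x0,y0]+.5)*8 for t in np.linspace(0,6.28,60)]).astype(int)
        cv2.polylines(b,[pts],True,c,1)
    out.append(b)
cv2.imwrite("pics/cmp.png",np.hstack(out))
```

```text
(no output)
```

View pics/cmp.png

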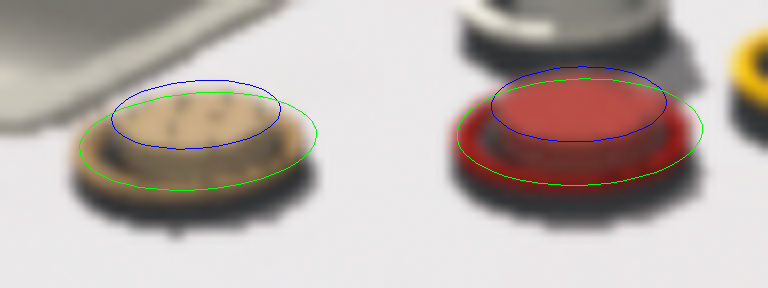

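Run:
```python
from h import *
st();print(bot.close_job())
```

```text
t67.8 tcp [ 520.3 -149.2  219.8] F [ 0.9 -0.7  0.5] w40.2 q [-0.001  1.     0.    -0.   ]
the job is handed in; nothing more can be done
None
```

The job is handed in at about 68 s, and all five items are in their places. However, the tan dish was let go too early and dropped about 5 mm into its stand. I placed the yellow cup, white cup, red dish, tan dish and forceps, in that order.

- **Cups and red dish:** each was lowered until it touched. It made contact within 0.5 mm of its home height, and the last pictures show all three upright and level.
- **Tan dish:** noise in the force reading was mistaken for contact, so this one was not set down as gently as you asked. Afterwards it looked centred and level, at the same height in its stand as the red dish. I did not check that by touch. I tightened the contact test before placing the forceps.
- **Forceps:** they touched down at the expected height and lie in both notches. Both tips are within about 1 pixel (3.5 mm) of the position expected when centred. A shadow blurs the tip at the −y end, so that side is less certain.

At the end the gripper was at 220 mm height, clear of everything on the bench. The green and turquoise dishes and the tape ring were left alone.

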